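# Close a two-channel module case whose cover fits only one way round

### The job

Set the bottom channel of the module case open side up in the work cradle, down on its base between the lugs, with its tall metal can at the end away from the keeper. Then put the top channel over it, open side down: a block hidden off-centre inside it must come over the low end and not on the can, so feel which way round it goes, turn it end for end if it rides high, and leave it fully down and level. Last, slide the keeper all the way in over the cover.

Things in the scene. Friction and masses are not known exactly. Their poses are not given: they have to be found in the camera images.
- tray_mid (a point): Centre (14 mm above underside) of the loose bottom channel: aluminium U, open side up, 120 mm long (x), 40 wide (y), 28 high (z up), walls 4, 180 g. On the green board in it a tall metal can stands at the -x end (x = -59 to -21 mm, top 27 mm above the underside); the +x end (the low end) has only flat parts. Starts flat on the bench left or right of the cradle. Grasp across its width, at the middle.
- cover_mid (a point): Centre (12 mm above underside) of the loose top channel: aluminium U, open side down, ends closed, 136 mm long (x), 54 wide (y), 24 high (z up), walls and top 4, 190 g. Starts open side down on the bench, on the other side of the cradle from the bottom channel. Grasp across its width, at the middle. Fully down, its top rests on the bottom channel's walls, and this centre is 20 mm above the seat.
- cover_inside (a point): Middle of the cover's inner top face, 8 mm above cover_mid. Inside: 128 x 46 mm, 20 deep. A fixed block (34 long, 24 wide) hangs 10 mm down from this face, its middle 0 to 42 mm off centre, to +x or -x; this varies by start, cannot be seen, nor told from the axes. Over the can, it stops the cover 9 mm before it is down; turned end for end, the cover goes down.
- seat (a point): Centre of the seat: top face of the fixed cradle's base plate (90 mm wide), 10 mm above the bench. x points towards the keeper, z up. The bottom channel's middle belongs here, its length along x, can to -x. Six lugs 5 mm high bound it: side lugs 44 mm apart at x = 38 to 54 and -38 to -54 mm (middle clear for fingers), end lugs 125 mm apart. A cover fully down clears them by 3 mm.
- keeper_grip (a point): Centre of the keeper's black grip, 22 mm along the seat's x, 16 across, 18 high, top 69 mm above the bench. The keeper is a steel slide at the seat's +x end, this point 131 mm from the seat's centre when fully out. Its tongue, 46 to 51 mm above the bench, reaches 45 mm from here towards the seat; a cover fully down has its top at 42 mm.
- keeper (a joint): Travel of the keeper in m: 0 fully out, 0.030 fully in over the cover; it moves along the seat's -x. About 2 N of friction; stays where it is left; starts out (0 to 8 mm).

How it is judged (in metres and radians):
On the way, in this order (a step that is already met when the one before it is completed fails the run):
1. the bottom channel is down in the cradle, can away from the keeper (x of tray_mid in the frame of seat between -0.006 and 0.006 m and y of tray_mid in the frame of seat between -0.005 and 0.005 m and z of tray_mid in the frame of seat between 0.011 and 0.0165 m and angle between tray_mid's own z axis and vertical below 0.05 rad and angle between the x axis of tray_mid and the x axis of seat, either way round below 0.1 rad and x of keeper_grip in the frame of tray_mid above 0.05 m), for 0.2 s.
2. the cover is fully down and level over the bottom channel (all of step 1 and x of cover_mid in the frame of seat between -0.011 and 0.011 m and y of cover_mid in the frame of seat between -0.008 and 0.008 m and z of cover_mid in the frame of seat between 0.0165 and 0.0225 m and angle between cover_mid's own z axis and vertical below 0.04 rad and angle between the x axis of cover_mid and the x axis of seat, either way round below 0.12 rad), for 0.2 s.
3. the keeper is slid in over the cover (value of joint keeper above 0.025 m and x of cover_mid in the frame of seat between -0.011 and 0.011 m and y of cover_mid in the frame of seat between -0.008 and 0.008 m and z of cover_mid in the frame of seat between 0.0165 and 0.0225 m and angle between cover_mid's own z axis and vertical below 0.04 rad and angle between the x axis of cover_mid and the x axis of seat, either way round below 0.12 rad), for 0.2 s.
At the end, for the whole second after the job is handed in: Bottom channel flat on the seat (within 6 mm along, 5 mm across, 3 mm in height, 0.1 rad), can away from the keeper; cover over it within 11 mm along, 8 mm across, 0.12 rad, its centre 16.5 to 22.5 mm above the seat and level within 0.04 rad; keeper in by 25 mm or more (all of step 1 and all of step 3); the robot touches nothing.
It also fails if it takes over 72 s, if anything falls off the work surface, if the arm or the gripper's body presses on something with over 40 N, if the wrist force passes 120 N, or if a joint passes its speed limit or range.

### The arm

A 6-joint arm with a two-finger parallel gripper is mounted at the origin on the work surface. World frame = base frame: x ahead of the robot, y to its left, z up, the work surface at z = 0. Lengths are in m, angles in degrees, forces in N, time in s.
With the tool pointing down it reaches from about 0.4 to 0.825 m from the base axis. Payload 7 kg.
Tool frame: the origin (TCP) lies at the very end of the fingers, on their centre line; the grasp point (between the pads) lies 19 mm behind it (grasp_offset is the x of the grasp point in the tool frame, in m); x points along the fingers, y is the direction in which the jaws open and shut, and the axes are right-handed (so a half turn about x gives the same grasp; the last joint's range is limited). The gripper opens to 88 mm and grips with 3 to 60 N. Pads are 19 mm wide; open, the fingers measure 130 mm over their backs; the gripper's body (78 mm by 193 mm) begins 47 mm behind the grasp point.
Start: joints at [-52.936, 20.546, 0.682, 0, -70.136, -16.507], TCP at [0.237, -0.632, 0.206] pointing down, gripper open.
Joint ranges: [-176.03, 176.03], [-82.01, 121.73], [-58.28, 71.71], [-173.87, 95.51], [-174.79, -0.11], [-173.66, 173.66]. Speed limits (degrees/s): [136.94, 136.94, 172.46, 180, 180, 180].

### API

Orientations are given as [roll, pitch, yaw] about the fixed x, y, z axes, in that order (R = Rz(yaw) Ry(pitch) Rx(roll)).
In Python, from plant import get_obs, snapshot, close_job, grasp_offset gives the robot as it stands.
- The arm moves only by the tool carry_out, never from a script. Its argument "series" is a list that holds one entry, the list of rows, each a list of 6 numbers: the shift along the tool's x, y, z in mm, then the turn, a rotation vector about the tool's x, y, z in degrees. A call has 1 to 10 rows; each row is the pose to reach, as a shift and turn from the pose commanded when the call began, along the tool's axes at that moment; what a row does not reach only later rows make up. A row lasts 1/8 s, in which the tool goes at most 62.5 mm and 10.7 degrees, less where a joint would pass 70% of its speed; a pose out of reach is approached as far as the arm can. A call with a gripper value outside its range is refused whole. "hand" is the gripper's target within -1 to 1 (shut at 1, half-way at 0, fully open at -1), set as the call begins (left out, the last holds). The fingers move at their own pace and stop on an object; the grip force is fixed at half the most. Time passes only in rows, so rows that repeat a pose let the fingers close. It gives the time, the measured TCP pose, the force and the opening at its end, in the units of the state.
- get_obs(): the state, without advancing time (a new reading comes with each control period).
- snapshot(name): name is "scene" or "top" or "wrist"; returns a dict with "color" (480x640x3 uint8, red, green, blue), "fx", "fy", "cx", "cy" (pixels), "eye" and "attitude" of the camera in the world. Camera axes: x right, y down, z forward; pixel columns grow to the right and rows downward; lengths in m; the calibration is good to about 2 mm. A picture is of the moment at which its call begins. There is no depth.
- close_job(): hands the job in, once; it reports no verdict.
The state is a dict: "clock": time; "joint_pos": joint angles; "qvel": joint speeds; "tau": joint torques, N m; "tool_pos": TCP position; "orientation": TCP orientation; "force": force on the tool from outside, world axes, zero at the start; "moment": the same for the moment, N m; "opening": finger opening in m.
Only numpy, scipy, OpenCV 4.12 (cv2) and the standard library are available. Lean on these libraries where they do the work, as an engineer would, in place of code of your own. Each camera call takes 0.05 s, during which the arm holds its last target.

## Working session

There is one attempt and no reset: what is moved stays moved. The work goes in short steps, Python scripts to look and compute and a tool call to move; the robot and the scene stay as the last step left them, time stands still between calls to the robot, and variables do not carry over. Pictures are saved under pics/ and viewed, and the job is handed in when it is done.

Besides the shell and the picture viewer there is one more tool, called after "Emit:" by a JSON object that holds its "fn" and its "kwargs", one argument or row to a line. carry_out: Moves the arm, as the interface text tells. Its arguments: {"type":"object","properties":{"series":{"type":"array","items":{"type":"array","items":{"type":"array","items":{"type":"number"}}}},"hand":{"type":"number"}},"required":["series"]}

```bash
ls; mkdir -p pics
python3 - <<'E'
from plant import get_obs, snapshot, grasp_offset
import cv2
print(get_obs(), grasp_offset)
for n in ["scene","top"]:
    s=snapshot(n); cv2.imwrite(f"pics/{n}0.png",s["color"][:,:,::-1])
    print(n,{k:v for k,v in s.items() if k!="color"})
E
```

```text
pics
{'clock': 0.0, 'joint_pos': array([-5.29357218e+01,  2.05907958e+01,  6.30233587e-01, -1.97020229e-02,
       -7.01353520e+01, -1.65070779e+01]), 'qvel': array([ 0.0784874 ,  0.02952351,  0.10902441, -0.03589154, -0.02191692,
       -0.03922106]), 'tau': array([ 1.86380654e-03, -5.82712054e+01,  2.93066454e+01,  6.99733034e+00,
        7.14212714e-03, -2.26420320e-04]), 'tool_pos': array([ 0.23678964, -0.63151302,  0.20470436]), 'orientation': array([ 95.57936155,  89.90231342, 116.12985156]), 'force': array([ 0.28844658, -0.41837316,  0.17651134]), 'moment': array([-0.02803936, -0.01661989, -0.01431557]), 'opening': 0.08715510141923401} -0.0188
scene {'fx': 614.6404429377848, 'fy': 614.6404429377848, 'cx': 333.2694967677044, 'cy': 241.97810952464587, 'eye': array([1.13119181, 0.23256994, 1.07633722]), 'attitude': array([-149.42045319,    0.21214229,  110.19467717])}
top {'fx': 459.1678751485741, 'fy': 459.1678751485741, 'cx': 323.2850893478711, 'cy': 236.6815454105765, 'eye': array([0.38631814, 0.02344188, 0.87741847]), 'attitude': array([-1.69264431e+02, -2.65977483e-02, -8.94385824e+01])}
```

View pics/scene0.png

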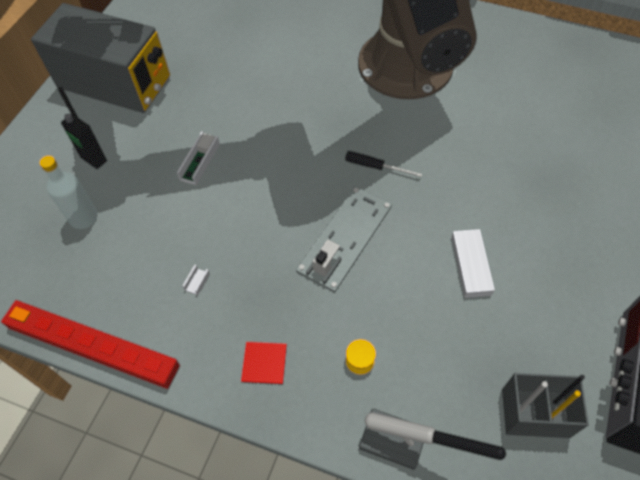

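View pics/top0.png

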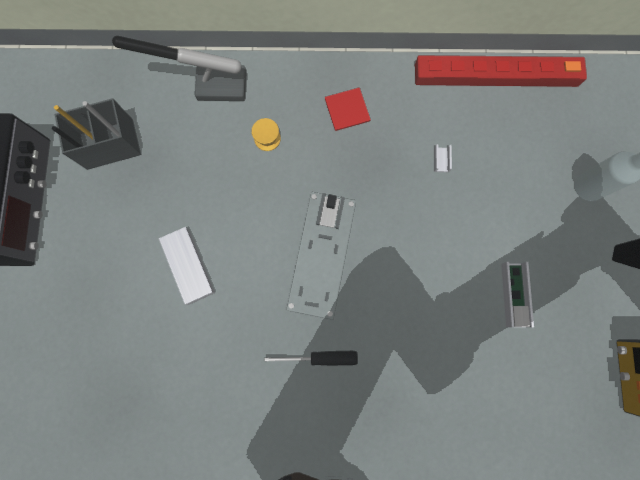

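The scene shows the cradle at top-view (322,255) with the keeper at its far end. The tray is at (518,295), with the can at its near end, and the white cover is at (186,265). I'll zoom in on each for measurement.

```bash
cat > h.py <<'E'
import numpy as np, cv2
from scipy.spatial.transform import Rotation as R
from plant import get_obs, snapshot
def cam(s): return R.from_euler('xyz',s['attitude'],degrees=True).as_matrix(), np.array(s['eye'])
def ray(s,uv,z):
    M,e=cam(s); uv=np.atleast_2d(uv).astype(float)
    d=np.c_[(uv[:,0]-s['cx'])/s['fx'],(uv[:,1]-s['cy'])/s['fy'],np.ones(len(uv))]@M.T
    return e+d*((z-e[2])/d[:,2])[:,None]
def proj(s,P):
    M,e=cam(s); q=(np.atleast_2d(P)-e)@M
    return np.c_[q[:,0]/q[:,2]*s['fx']+s['cx'],q[:,1]/q[:,2]*s['fy']+s['cy']]
def crop(s,name,x0,y0,w,h,k):
    im=s['color'][y0:y0+h,x0:x0+w,::-1]; cv2.imwrite(name,cv2.resize(im,None,fx=k,fy=k,interpolation=cv2.INTER_CUBIC))
def tool(o=None):
    o=o or get_obs(); return R.from_euler('xyz',o['orientation'],degrees=True).as_matrix(), np.array(o['tool_pos'])
E
python3 - <<'E'
from h import *
s=snapshot("top")
# montage
a=s['color'][:,:,::-1]
def c(x,y,w,h,k): return cv2.resize(a[y:y+h,x:x+w],None,fx=k,fy=k,interpolation=cv2.INTER_CUBIC)
m=np.hstack([c(150,220,70,90,4),c(280,180,90,150,4)[60:420] if 0 else c(280,185,85,140,4)[:360],c(495,250,45,90,4)])
cv2.imwrite("pics/m1.png",m)
cv2.imwrite("pics/m2.png",c(280,185,85,140,4))
M,p=tool();print(M,p)
E
```

```text
[[-5.53495558e-04 -3.51104971e-01  9.36335940e-01]
 [ 1.08759363e-03  9.36335319e-01  3.51105381e-01]
 [-9.99999255e-01  1.21268827e-03 -1.36397910e-04]] [ 0.23686891 -0.63167149  0.20495721]
```

View pics/m1.png

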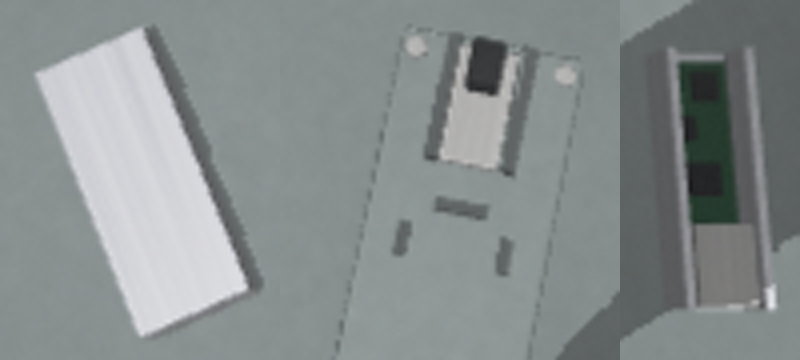

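View pics/m2.png

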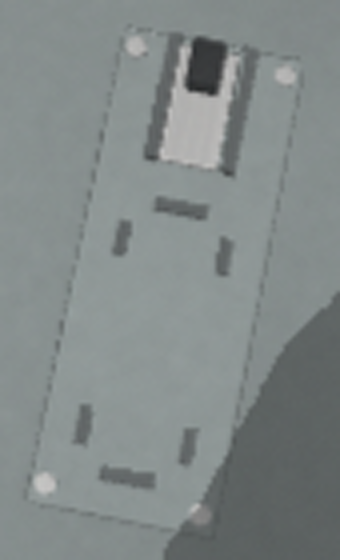

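Run:
```python
from h import *
s=snapshot("top")
f=lambda q:(np.array(q,float)+.5)/4-.5+[280,185]
L=f([(181,208),(127,478),(122,238),(224,257),(84,424),(189,446)])
P=ray(s,L,0.015);print(P[:,:2].round(4))
c=(P[:2].mean(0)+P[2:].mean(0))/2; ax=P[0]-P[1]
print("seat",c, np.degrees(np.arctan2(ax[1],ax[0])), np.linalg.norm(ax), np.degrees(np.arctan2(*( (P[2]-P[4])+(P[3]-P[5]))[[1,0]])))
g=s['color'].astype(int)
# cover
m=(g.min(2)>195).astype(np.uint8); 
cs,_=cv2.findContours(m[220:310,150:220],cv2.RETR_EXTERNAL,cv2.CHAIN_APPROX_NONE)
k=max(cs,key=cv2.contourArea).reshape(-1,2)+[150,220]
w=ray(s,k,0.024)[:,:2].astype(np.float32)*1000
print("cover",cv2.minAreaRect(w), cv2.boxPoints(cv2.minAreaRect(w)).round(1).tolist())
# tray outer top corners: estimated from montage m1 x offset 620=> crop origin 495,250
ft=lambda q:(np.array(q,float)-[620,0]+.5)/4-.5+[495,250]
T=ray(s,ft([(668,48),(750,48),(690,308),(772,306)]),0.028);print(T.round(4)); print("tray",T.mean(0))
kg=ray(s,f([(207,54)]),0.069);print("grip",kg)
```

```text
[[0.55   0.0216]
 [0.4219 0.0455]
 [0.5351 0.0496]
 [0.5265 0.0009]
 [0.4467 0.066 ]
 [0.437  0.0168]]
seat [0.48614337 0.03345856 0.015     ] -10.590688755579352 0.1302417721934277 -10.302004401340577
cover ((492.7882995605469, 282.9903564453125), (134.6469268798828, 52.60405731201172), 25.25833511352539) [[420.70001220703125, 278.1000061035156], [443.1000061035156, 230.5], [564.9000244140625, 287.8999938964844], [542.5, 335.5]]
[[ 0.5034 -0.3176  0.028 ]
 [ 0.5038 -0.3558  0.028 ]
 [ 0.3845 -0.3199  0.028 ]
 [ 0.3858 -0.3572  0.028 ]]
tray [ 0.44438243 -0.33760299  0.028     ]
grip [[0.61119053 0.01053775 0.069     ]]
```

Run:
```python
from h import *
s=snapshot("scene"); t=snapshot("top")
M,p=tool()
print(proj(s,[p,p+[0,0,.2]]),proj(t,[p]))
for n,uv in dict(psu_a=(35,40),psu_b=(135,108),psu_c=(170,75),radio=(98,165),bottle=(78,225)).items(): print(n,ray(s,[uv],0)[0].round(3))
for n,uv in dict(black=(615,260),amber=(615,400),bot=(600,170)).items(): print(n,ray(t,[uv],0)[0].round(3))
cv2.imwrite("pics/w0.png",snapshot("wrist")["color"][:,:,::-1])
```

```text
[[102.54183503  -5.40429273]
 [ 67.84404992 -96.18633014]] [[798.36623981 439.01374608]]
psu_a [ 0.237 -0.905  0.   ]
psu_b [ 0.353 -0.552  0.   ]
psu_c [ 0.23  -0.525  0.   ]
radio [ 0.529 -0.545  0.   ]
bottle [ 0.679 -0.502  0.   ]
black [ 0.512 -0.538  0.   ]
amber [ 0.255 -0.51   0.   ]
bot [ 0.694 -0.528  0.   ]
```

View pics/w0.png

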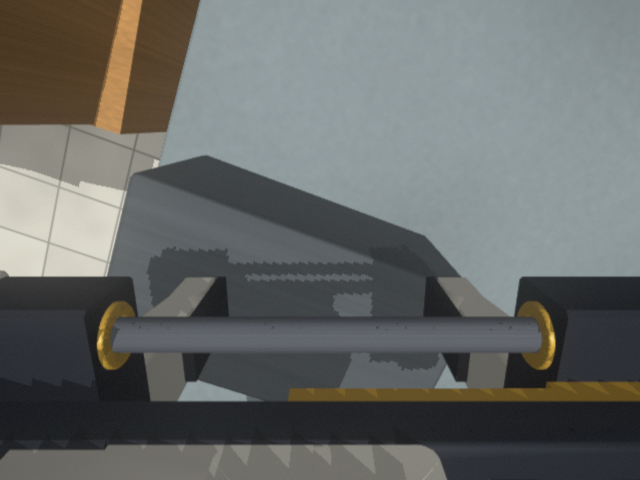

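Emit:
{"fn": "carry_out", "kwargs": {
  "series": [
    [[-45, 0, 0, 0, 0, 0], [-45, 34, 50, 3, 0, 0], [-45, 68, 100, 6, 0, 0], [-45, 102, 150, 10, 0, 0], [-45, 136, 200, 13, 0, 0], [-45, 170, 250, 16, 0, 0], [-45, 202, 297, 19.6, 0, 0], [-45, 202, 297, 19.6, 0, 0], [-45, 202, 297, 19.6, 0, 0]]
  ],
  "hand": -1
}}

```text
clock: 1.48
tool_pos: [0.4443, -0.3383, 0.2508]
orientation: [-62.7, 90.0, -61.7]
force: [-0.2, -0.4, 0.3]
opening: 0.0877
```

Run:
```python
from h import *
w=snapshot("wrist"); M,p=tool()
cv2.imwrite("pics/w1.png",w["color"][:,:,::-1])
print(w['eye'],w['attitude'],p, (np.array(w['eye'])-p)@M, np.degrees(np.arctan2(M[1,2],M[0,2])))
print(get_obs()['joint_pos'], proj(w,[[.444,-.338,.028]]), proj(w,[p]), w['fx'])
```

```text
[ 0.36969808 -0.33974061  0.43048165] [1.63997801e+02 2.03551948e-02 9.09973768e+01] [ 0.44388544 -0.33891287  0.25070449] [-0.17977171  0.00041643 -0.07420401] 0.9750989463094762
[-1.72707454e+01  8.03728851e+00 -1.01718002e+01  7.28343231e-03
 -7.17930967e+01 -7.17564313e+01] [[326.20219691 196.37969781]] [[324.84114656 277.47169025]] 386.95583881409686
```

View pics/w1.png

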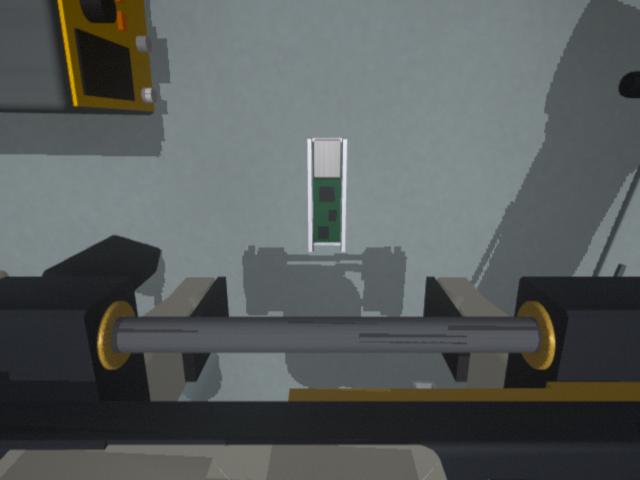

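Run:
```python
from h import *
w=snapshot("wrist"); M,p=tool()
g=w['color']
crop(w,"pics/w1c.png",290,120,80,145,4)
c=ray(w,[(307,138.5),(348,138.5),(309,251.5),(346.5,251.5)],.028); print(c.round(4),c.mean(0),p)
```

```text
[[ 0.3847 -0.3589  0.028 ]
 [ 0.384  -0.3175  0.028 ]
 [ 0.505  -0.3564  0.028 ]
 [ 0.5044 -0.3153  0.028 ]] [ 0.44452807 -0.33701117  0.028     ] [ 0.44361501 -0.33924246  0.25064457]
```

View pics/w1c.png

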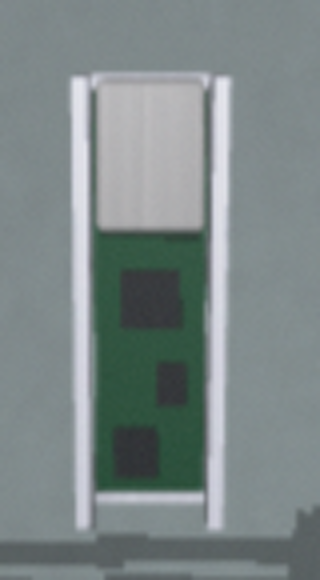

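Emit:
{"fn": "carry_out", "kwargs": {
  "series": [
    [[60, 1, 0.5, 0, 0, 0], [120, 1.5, 0.5, 0, 0, 0], [180, 1.5, 0.5, 0, 0, 0], [220, 1.5, 0.5, 0, 0, 0], [246, 1.5, 0.5, 0, 0, 0], [246, 1.5, 0.5, 0, 0, 0], [246, 1.5, 0.5, 0, 0, 0]]
  ]
}}

```text
clock: 2.45
tool_pos: [0.445, -0.3381, 0.0057]
orientation: [-33.3, 89.9, -32.4]
force: [0.3, -0.1, 0.4]
opening: 0.0873
```

Emit:
{"fn": "carry_out", "kwargs": {
  "series": [
    [[0, 0, 0, 0, 0, 0], [0, 0, 0, 0, 0, 0], [0, 0, 0, 0, 0, 0], [0, 0, 0, 0, 0, 0], [0, 0, 0, 0, 0, 0], [0, 0, 0, 0, 0, 0]]
  ],
  "hand": 1
}}

```text
clock: 3.2
tool_pos: [0.4447, -0.337, 0.0047]
orientation: [125.8, 90.0, 126.8]
force: [0.7, 0.4, 0.4]
opening: 0.0387
```

Emit:
{"fn": "carry_out", "kwargs": {
  "series": [
    [[-50, 0, 0, 0, 0, 0], [-100, 20, 6, 0, 0, 0], [-145, 60, 18, 2, 0, 0], [-180, 105, 31, 4, 0, 0], [-200, 160, 48, 6, 0, 0], [-200, 215, 64, 8, 0, 0], [-200, 270, 80, 10, 0, 0], [-200, 325, 96, 11.4, 0, 0], [-200, 358, 106, 11.4, 0, 0], [-200, 358, 106, 11.4, 0, 0]]
  ]
}}

```text
clock: 4.45
tool_pos: [0.5448, 0.0249, 0.2039]
orientation: [-169.2, 89.9, -179.5]
force: [-0.9, -0.3, -2.1]
opening: 0.0389
```

Emit:
{"fn": "carry_out", "kwargs": {
  "series": [
    [[0, 0, 0, 0, 0, 0], [0, 0, 0, 0, 0, 0]]
  ]
}}

```text
clock: 4.7
tool_pos: [0.5442, 0.0218, 0.2045]
orientation: [-153.1, 90.0, -163.6]
force: [0.3, -0.2, -1.7]
opening: 0.0388
```

Run:
```python
from h import *
w=snapshot("wrist"); M,p=tool()
cv2.imwrite("pics/w2.png",w["color"][:,:,::-1])
print(w['eye'],w['attitude'],p, np.degrees(np.arctan2(M[1,2],M[0,2])))
print(get_obs()['opening'])
```

```text
[0.47098883 0.03528145 0.38428294] [1.64019914e+02 1.68229721e-02 7.94515137e+01] [0.54434307 0.02172326 0.20464612] -10.513538998142632
0.03875205825017458
```

View pics/w2.png

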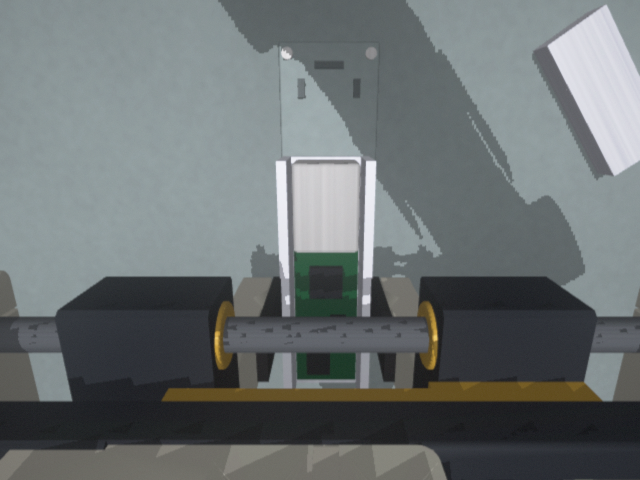

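Run:
```python
from h import *
w=snapshot("wrist"); M,p=tool()
a=w['color'][:,:,::-1]
cv2.imwrite("pics/w2c.png",np.vstack([cv2.resize(a[35:110,268:392],None,fx=4,fy=4,interpolation=cv2.INTER_CUBIC),cv2.resize(a[145:205,268:392],None,fx=4,fy=4,interpolation=cv2.INTER_CUBIC)]))
m=(a.max(2)<75)[40:110,285:375].astype(np.uint8)
n,l,st,ce=cv2.connectedComponentsWithStats(m)
for i in range(1,n):
    if st[i,4]>15: print(st[i],ce[i]+[285,40], ray(w,[ce[i]+[285,40]],.014)[0].round(4))
```

```text
(no output)
```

View pics/w2c.png

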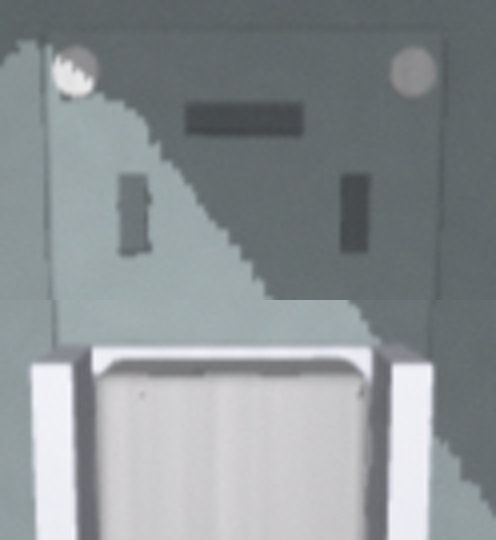

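Run:
```python
from h import *
w=snapshot("wrist"); M,p=tool()
f=lambda q,oy=35:(np.array(q,float)+.5)/4-.5+[268,oy]
P=ray(w,f([(119,174),(149,174),(149,255),(119,255),(340,174),(370,174),(370,253),(340,253),(184,102),(303,102),(303,136),(184,136)]),.015)[:,:2]
l=P[:4].mean(0);r=P[4:8].mean(0);e=P[8:].mean(0);m=(l+r)/2
print(l,r,e,np.linalg.norm(l-r),np.linalg.norm(P[1]-P[4]))
d=r-l; print("ang lr",np.degrees(np.arctan2(d[1],d[0]))-90, "end->m",np.degrees(np.arctan2(*(m-e)[::-1])), np.linalg.norm(m-e))
h=np.radians(-10.5); u=np.array([np.cos(h),np.sin(h)])
print("seat c", m+.046*u)
T=ray(w,f([(32,62),(433,62)],145),p[2]+.0233)[:,:2]
print(T, np.linalg.norm(T[0]-T[1]), "tray c", T.mean(0)+.06*u, p)
d=T[1]-T[0];print(np.degrees(np.arctan2(d[1],d[0]))-90)
```

```text
[0.43772427 0.01909759] [0.44659249 0.06782249] [0.42272348 0.04681712] 0.04952536427807444 0.04251619806289271
ang lr -10.315265527824124 end->m -9.80025931525569 0.01972271180411091
seat c [0.4873881  0.03507721]
[[0.48143925 0.01304334]
 [0.4887632  0.0523262 ]] 0.03995976670571707 tray c [0.54409652 0.02175064] [0.54446797 0.02183788 0.20475816]
-10.561057984215381
```

Emit:
{"fn": "carry_out", "kwargs": {
  "series": [
    [[0, 1, -30, 0, 0, 0], [20, 2, -58.5, 0, 0, 0], [70, 2, -58.5, 0, 0, 0], [120, 2, -58.5, 0, 0, 0], [160, 2, -58.5, 0, 0, 0], [160, 2, -58.5, 0, 0, 0], [160, 2, -58.5, 0, 0, 0], [160, 2, -58.5, 0, 0, 0]]
  ]
}}

```text
clock: 5.85
tool_pos: [0.4889, 0.0357, 0.0465]
orientation: [32.7, 89.8, 22.3]
force: [-0.2, -0.6, -1.8]
opening: 0.0387
```

Run:
```python
from h import *
w=snapshot("wrist"); M,p=tool()
cv2.imwrite("pics/w3.png",w["color"][:,:,::-1])
print(w['eye'],w['attitude'],p, np.degrees(np.arctan2(M[1,2],M[0,2])))
crop(w,"pics/w3c.png",250,100,150,100,5)
t=snapshot("top"); crop(t,"pics/t3c.png",270,180,100,150,4)
```

```text
[0.41498684 0.04887436 0.22604743] [ 1.63833419e+02 -9.98054357e-02  7.95159586e+01] [0.48867906 0.03569704 0.04637803] -10.439747381644183
```

View pics/w3.png

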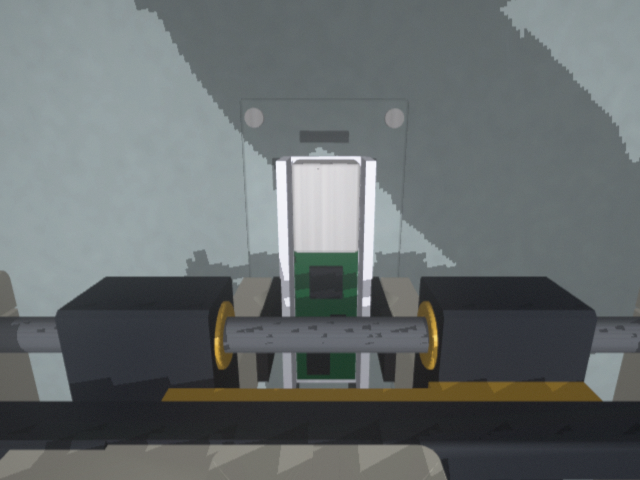

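View pics/w3c.png

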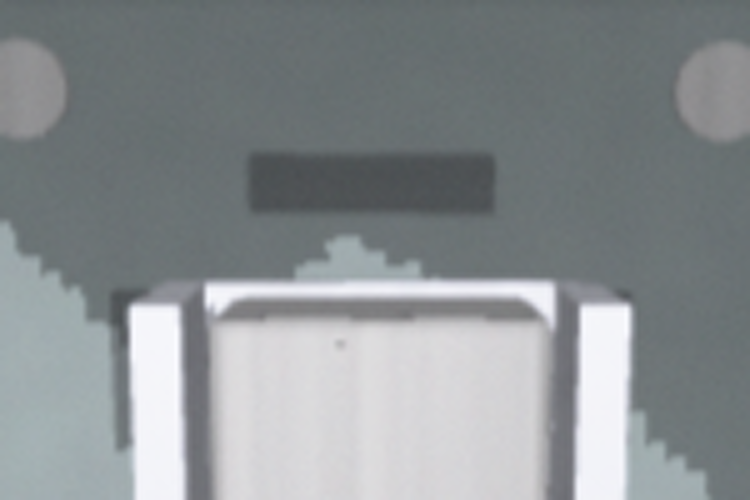

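View pics/t3c.png

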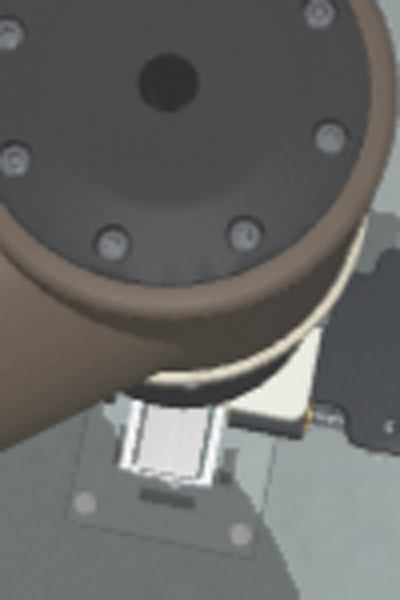

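Run:
```python
from h import *
w=snapshot("wrist"); M,p=tool()
f=lambda q:(np.array(q,float)+.5)/5-.5+[250,100]
h=np.radians(-10.4); u=np.array([np.cos(h),np.sin(h)]); v=np.array([-u[1],u[0]])
A=np.c_[u,v]
E=ray(w,f([(247,154),(495,154),(495,214),(247,214)]),.015)[:,:2]
Bt=ray(w,f([(20,90),(722,90)]),.010)[:,:2]
T=ray(w,f([(130,304),(632,304)]),p[2]+.0233)[:,:2]
q=p[:2]
for n,x in dict(E=E,B=Bt,T=T).items(): print(n,((x-q)@A*1000).round(1).tolist(), ((x-q)@A*1000).mean(0).round(2))
```

```text
E [[-70.5, -13.9], [-70.5, 12.2], [-64.3, 12.2], [-64.4, -14.1]] [-67.43  -0.9 ]
B [[-77.1, -38.3], [-76.9, 36.6]] [-77.    -0.88]
T [[-60.1, -20.0], [-60.0, 20.1]] [-6.003e+01  5.000e-02]
```

Emit:
{"fn": "carry_out", "kwargs": {
  "series": [
    [[0, -0.9, -1.7, 0, 0, 0], [8, -0.9, -1.7, 0, 0, 0], [16, -0.9, -1.7, 0, 0, 0], [22, -0.9, -1.7, 0, 0, 0], [26, -0.9, -1.7, 0, 0, 0], [29, -0.9, -1.7, 0, 0, 0], [31, -0.9, -1.7, 0, 0, 0], [31, -0.9, -1.7, 0, 0, 0]]
  ]
}}

```text
clock: 7.0
tool_pos: [0.4857, 0.0346, 0.0145]
orientation: [-20.2, 90.0, -30.6]
force: [-4.2, 1.0, 10.3]
opening: 0.0392
```

Run:
```python
from h import *
w=snapshot("wrist"); o=get_obs(); M,p=tool()
print(p,o['force'],o['moment'])
crop(w,"pics/w4c.png",230,60,200,150,4)
```

```text
[0.48572055 0.03463767 0.01455585] [-4.53410115 -0.64066774  9.8131538 ] [ 0.04491129  1.5328557  -0.0572159 ]
```

View pics/w4c.png

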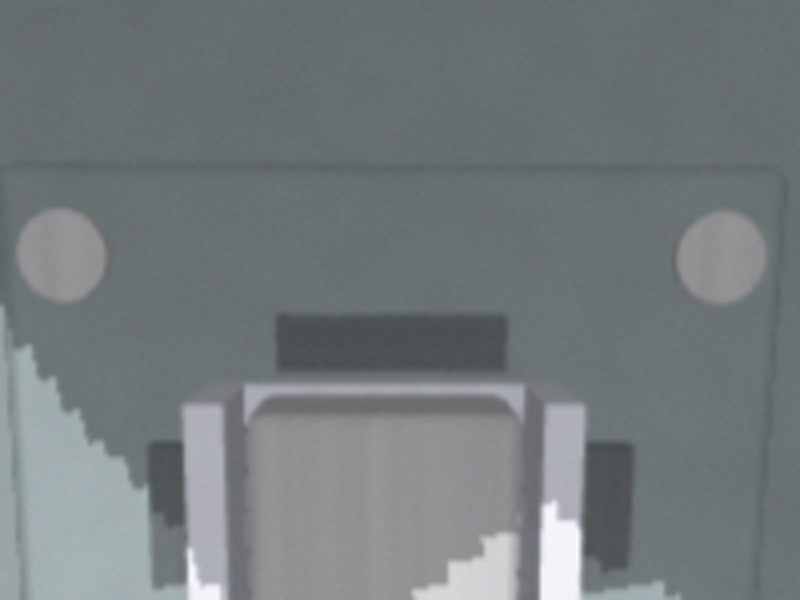

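Emit:
{"fn": "carry_out", "kwargs": {
  "series": [
    [[-0.5, 0, 0, 0, 0, 0], [-0.5, 0, 0, 0, 0, 0], [-0.5, 0, 0, 0, 0, 0], [-0.5, 0, 0, 0, 0, 0]]
  ],
  "hand": -1
}}

```text
clock: 7.55
tool_pos: [0.4856, 0.0347, 0.0141]
orientation: [-138.6, 90.0, -149.0]
force: [-0.2, 0.4, -0.2]
opening: 0.0734
```

Emit:
{"fn": "carry_out", "kwargs": {
  "series": [
    [[-50, 0, 0, 0, 0, 0], [-100, 0, 30, 0, 0, 0], [-150, 0, 80, 0, 0, 0], [-200, 0, 110, 0, 0, 0], [-200, 0, 110, 0, 0, 0], [-200, 0, 110, 0, 0, 0]]
  ]
}}

```text
clock: 8.3
tool_pos: [0.5934, 0.0147, 0.2135]
orientation: [166.6, 90.0, 156.1]
force: [-0.6, 1.2, -1.1]
opening: 0.0878
```

Run:
```python
from h import *
w=snapshot("wrist"); o=get_obs(); M,p=tool()
print(p,o['force'],o['moment'],np.degrees(np.arctan2(M[1,2],M[0,2])))
cv2.imwrite("pics/w5.png",w["color"][:,:,::-1])
```

```text
[0.59275948 0.01463459 0.21295231] [-0.65611378  0.57779217 -0.91087318] [-0.06568186  0.00602822  0.03947015] -10.461430487454829
```

View pics/w5.png

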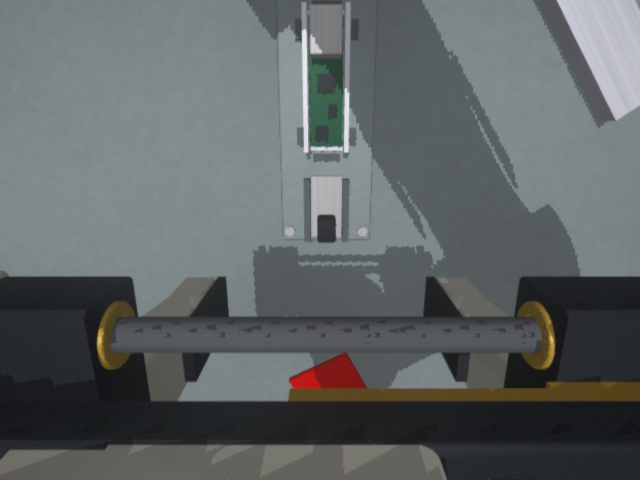

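Run:
```python
from h import *
w=snapshot("wrist")
crop(w,"pics/w5c.png",270,0,110,250,3)
```

```text
(no output)
```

View pics/w5c.png

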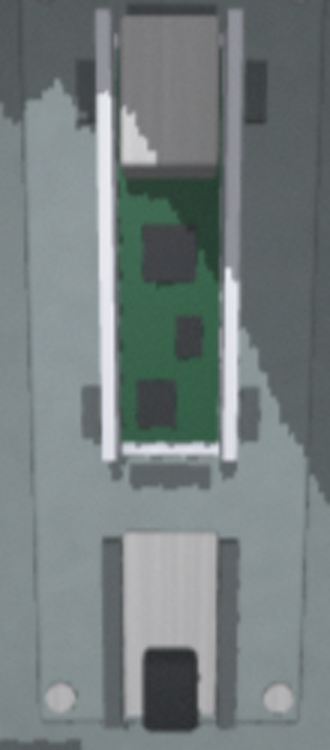

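Run:
```python
from h import *
w=snapshot("wrist")
f=lambda q:(np.array(q,float)+.5)/3-.5+[270,0]
h=np.radians(-10.4); u=np.array([np.cos(h),np.sin(h)]); v=np.array([-u[1],u[0]]); A=np.c_[u,v]
T=ray(w,f([(96,10),(243,10),(103,460),(237,460)]),.038)[:,:2]
c=T.mean(0);d=T[2:].mean(0)-T[:2].mean(0)
print("tray c",c,np.degrees(np.arctan2(d[1],d[0])),np.linalg.norm(d),T.tolist())
L=ray(w,f([(77,60),(94,60),(82,386),(100,386),(266,60),(247,60),(260,386),(241,386),(77,122),(266,122),(82,440),(260,440)]),.015)[:,:2]
print(((L-c)@A*1000).round(1).tolist())
K=ray(w,f([(143,730),(198,730)]),.069)[:,:2]
print("grip +x edge rel tray", ((K-c)@A*1000).round(1), K.mean(0)-.011*u)
```

```text
tray c [0.48546562 0.03464767] -10.39722936863131 0.11990311109675886 [[0.4228601762166536, 0.02584424165223707], [0.4301367341124887, 0.06509019266876259], [0.5407772202191233, 0.004078388045590332], [0.5480883418476084, 0.043577837784083764]]
[[-53.2, -27.0], [-53.1, -22.1], [38.8, -27.6], [38.8, -21.9], [-53.1, 28.2], [-53.1, 22.6], [38.8, 28.3], [38.8, 22.3], [-36.7, -27.4], [-36.6, 28.5], [55.3, -27.9], [55.4, 28.6]]
grip +x edge rel tray [[135.   -8. ]
 [135.1   8.1]] [0.60749461 0.01229473]
```

Emit:
{"fn": "carry_out", "kwargs": {
  "series": [
    [[-30, 40, -24, -7, 0, 0], [-45, 85, -50, -15, 0, 0], [-45, 125, -75, -22, 0, 0], [-45, 170, -100, -29, 0, 0], [-45, 210, -125, -35.7, 0, 0], [-45, 245, -147, -35.7, 0, 0], [-45, 245, -147, -35.7, 0, 0], [-45, 245, -147, -35.7, 0, 0]]
  ]
}}

```text
clock: 9.45
tool_pos: [0.493, 0.2821, 0.2585]
orientation: [-156.6, 89.9, -131.3]
force: [-0.1, -0.3, -0.3]
opening: 0.0877
```

Run:
```python
from h import *
w=snapshot("wrist"); o=get_obs(); M,p=tool()
print(p,o['force'],o['joint_pos'].round(1),np.degrees(np.arctan2(M[1,2],M[0,2])))
cv2.imwrite("pics/w6.png",w["color"][:,:,::-1])
g=w['color'][:260].astype(int); m=(g.min(2)>190).astype(np.uint8)
cs,_=cv2.findContours(m,cv2.RETR_EXTERNAL,cv2.CHAIN_APPROX_NONE)
for k in cs:
    if cv2.contourArea(k)>800:
        q=ray(w,k.reshape(-1,2),.024)[:,:2].astype(np.float32)*1000
        print(k.reshape(-1,2).min(0),k.reshape(-1,2).max(0),cv2.minAreaRect(q))
```

```text
[0.49335743 0.28172873 0.25868393] [-0.53786011  0.23660967 -0.03799288] [  49.5    8.8   -8.2    0.   -73.  -114.2] 25.264706556321276
```

View pics/w6.png

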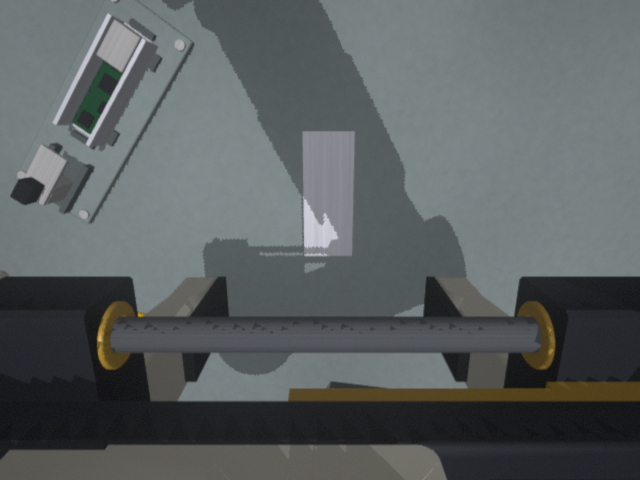

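Run:
```python
from h import *
w=snapshot("wrist"); M,p=tool()
crop(w,"pics/w6c.png",285,115,90,155,4)
c=ray(w,[(302.5,130.5),(355,130.5),(303,257),(352.5,257)],.024)
d=c[2:].mean(0)-c[:2].mean(0)
print(c.mean(0),np.degrees(np.arctan2(d[1],d[0])),np.linalg.norm(d),np.linalg.norm(c[0]-c[1]),((c.mean(0)-p)@M*1000).round(1),p)
```

```text
[0.49401384 0.28487352 0.024     ] 24.875638754691213 0.1385210426667702 0.05433479676496384 [234.9   2.9   1.9] [0.49358859 0.28152878 0.25888352]
```

View pics/w6c.png

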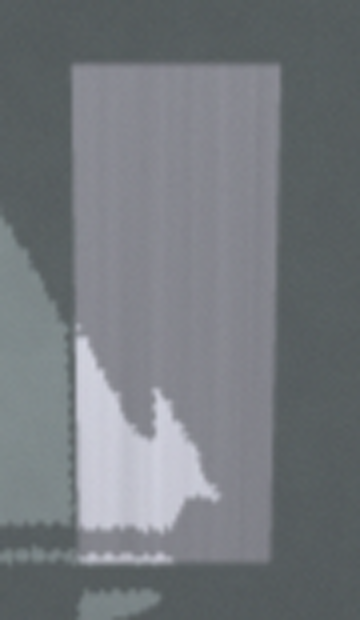

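Emit:
{"fn": "carry_out", "kwargs": {
  "series": [
    [[60, 2, 1, 0, 0, 0], [120, 3, 1, 0, 0, 0], [180, 3, 1, 0, 0, 0], [225, 3, 1, 0, 0, 0], [254, 3, 1, 0, 0, 0], [254, 3, 1, 0, 0, 0], [254, 3, 1, 0, 0, 0]]
  ]
}}

```text
clock: 10.42
tool_pos: [0.4942, 0.2855, 0.0063]
orientation: [9.7, 89.9, 34.9]
force: [0.1, 0.2, 0.1]
opening: 0.0878
```

Emit:
{"fn": "carry_out", "kwargs": {
  "series": [
    [[0, 0, 0, 0, 0, 0], [0, 0, 0, 0, 0, 0], [0, 0, 0, 0, 0, 0], [0, 0, 0, 0, 0, 0], [0, 0, 0, 0, 0, 0]]
  ],
  "hand": 1
}}

```text
clock: 11.05
tool_pos: [0.4933, 0.2855, 0.0052]
orientation: [-15.0, 90.0, 10.2]
force: [0.4, -0.3, 0.9]
opening: 0.0432
```

Run:
```python
from h import *
w=snapshot("wrist"); o=get_obs(); print(o['opening'],o['force'],o['tool_pos'])
cv2.imwrite("pics/w7.png",w["color"][:,:,::-1])
s=snapshot("scene"); crop(s,"pics/s7.png",400,160,160,160,4)
```

```text
0.039467949357692864 [ 0.30190231 -0.5082956  -0.28570676] [0.49322644 0.28543821 0.00514449]
```

View pics/w7.png

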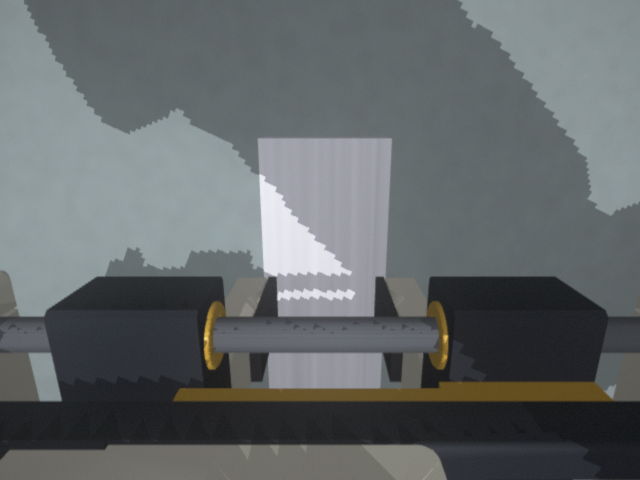

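View pics/s7.png

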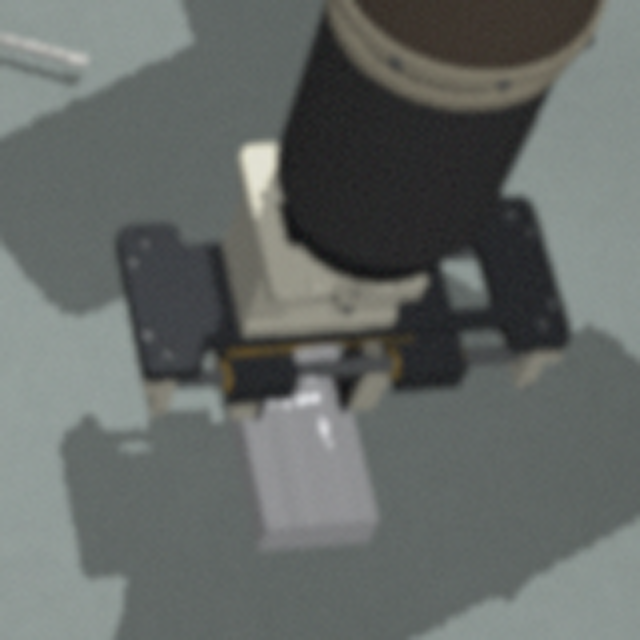

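Run:
```python
from h import *
o=get_obs(); print(o['opening'],o['clock'])
w=snapshot("wrist"); M,p=tool()
for z in (.024,.03,.035,.04):
  u=M[:,2];v=M[:,1]; c=p.copy(); c[2]=z
  print(z,proj(w,[c-.068*u-.027*v,c-.068*u+.027*v,c-.01*u-.027*v,c-.01*u+.027*v]).round(0).tolist())
print(get_obs()['opening'],get_obs()['clock'])
crop(w,"pics/w8c.png",220,120,200,150,4)
```

```text
0.035369678896180146 11.15
0.024 [[259.0, 140.0], [392.0, 140.0], [265.0, 274.0], [386.0, 274.0]]
0.03 [[256.0, 141.0], [395.0, 140.0], [263.0, 279.0], [388.0, 279.0]]
0.035 [[254.0, 141.0], [397.0, 141.0], [261.0, 284.0], [390.0, 284.0]]
0.04 [[251.0, 142.0], [400.0, 142.0], [259.0, 288.0], [392.0, 288.0]]
0.0313994472438084 11.2
```

View pics/w8c.png

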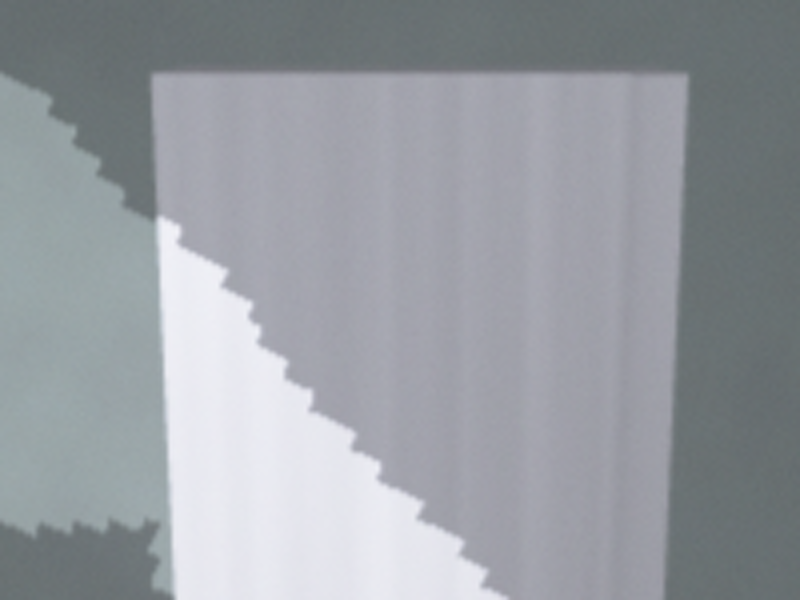

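Run:
```python
from h import *
w=snapshot("wrist");print(get_obs()['opening'])
crop(w,"pics/w9c.png",220,240,200,150,4)
s=snapshot("scene"); crop(s,"pics/s9.png",440,220,80,80,8)
```

```text
0.027185263708169996
```

View pics/w9c.png

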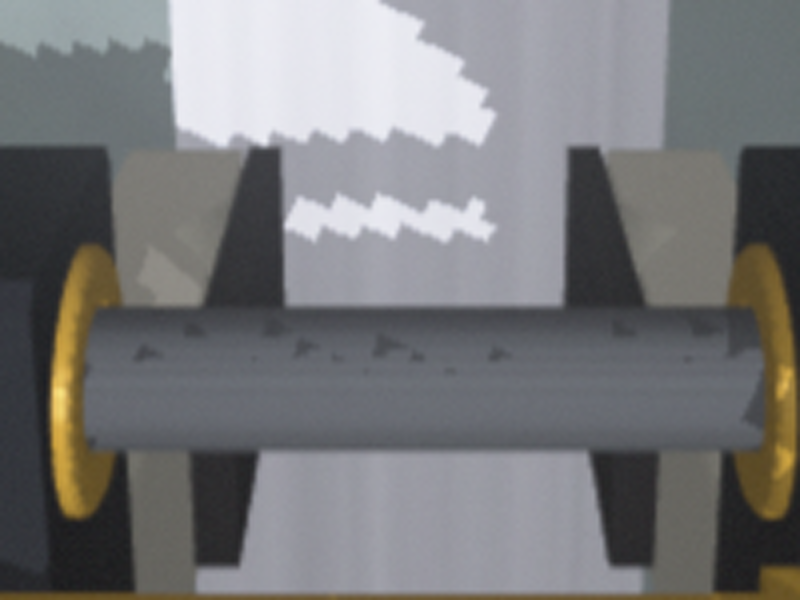

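View pics/s9.png

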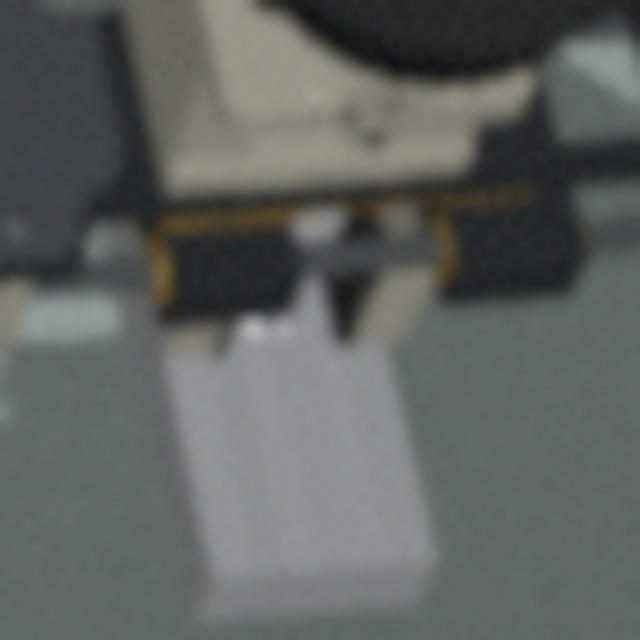

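Emit:
{"fn": "carry_out", "kwargs": {
  "series": [
    [[0, 0, 0, 0, 0, 0], [0, 0, 0, 0, 0, 0], [0, 0, 0, 0, 0, 0]]
  ]
}}

```text
clock: 11.68
tool_pos: [0.4933, 0.2854, 0.0051]
orientation: [-107.0, 90.0, -81.8]
force: [-0.2, 0.5, -0.3]
opening: 0.0006
```

Run:
```python
from h import *
w=snapshot("wrist");o=get_obs();print(o['opening'],o['force'],o['moment'],o['tool_pos'])
crop(w,"pics/w10c.png",220,120,200,150,4)
cv2.imwrite("pics/w10.png",w["color"][:,:,::-1])
```

```text
0.00011390394449490297 [-0.60775479  0.41973121  0.69908467] [0.04381053 0.03586787 0.01969747] [0.49325918 0.28540565 0.00514902]
```

View pics/w10.png

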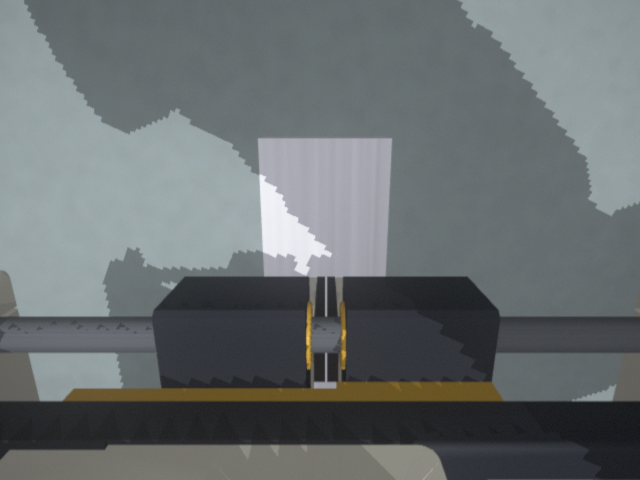

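Emit:
{"fn": "carry_out", "kwargs": {
  "series": [
    [[0, 0, 0, 0, 0, 0], [0, 0, 0, 0, 0, 0], [0, 0, 0, 0, 0, 0], [0, 0, 0, 0, 0, 0], [0, 0, 0, 0, 0, 0], [0, 0, 0, 0, 0, 0], [0, 0, 0, 0, 0, 0], [0, 0, 0, 0, 0, 0]]
  ],
  "hand": -1
}}

```text
clock: 12.72
tool_pos: [0.4932, 0.2854, 0.0052]
orientation: [123.6, 90.0, 148.8]
force: [0.5, 1.0, -0.1]
opening: 0.0751
```

Run:
```python
from h import *
w=snapshot("wrist");o=get_obs();print(o['opening'],o['force'],o['moment'],o['tool_pos'])
cv2.imwrite("pics/w11.png",w["color"][:,:,::-1])
```

```text
0.07844073150233016 [0.43568833 0.46967484 0.19602404] [ 0.02219516  0.06247736 -0.03260794] [0.49328854 0.28544439 0.00517075]
```

View pics/w11.png

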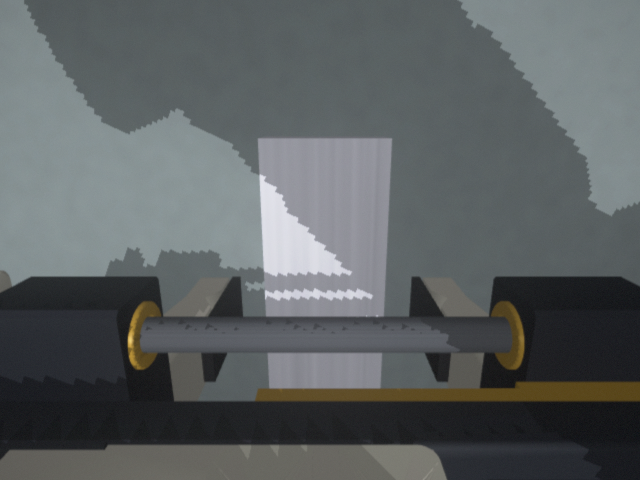

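The fingers shut completely (opening 0.000) through the place where the image shows the cover. There was no force and the cover didn't move. That isn't plausible, so I'll test it again at another point along the cover.

Emit:
{"fn": "carry_out", "kwargs": {
  "series": [
    [[0, 0, 15, 0, 0, 0], [0, 0, 35, 0, 0, 0], [0, 0, 35, 0, 0, 0]]
  ]
}}

```text
clock: 13.15
tool_pos: [0.5266, 0.3013, 0.005]
orientation: [2.2, 89.9, 27.5]
force: [-0.7, -1.1, 0.6]
opening: 0.0873
```

Emit:
{"fn": "carry_out", "kwargs": {
  "series": [
    [[0, 0, 0, 0, 0, 0], [0, 0, 0, 0, 0, 0], [0, 0, 0, 0, 0, 0], [0, 0, 0, 0, 0, 0], [0, 0, 0, 0, 0, 0], [0, 0, 0, 0, 0, 0]]
  ],
  "hand": 1
}}

```text
clock: 13.9
tool_pos: [0.5249, 0.3004, 0.0052]
orientation: [42.2, 90.0, 67.5]
force: [-0.3, -0.8, 0.2]
opening: 0.0331
```

It shuts through again. Now I'll check whether any side contact exists. The fingers are closed inside the cover's outline, so I'll sweep them sideways past its wall and look.

Emit:
{"fn": "carry_out", "kwargs": {
  "series": [
    [[0, 0, 0, 0, 0, 0], [0, 0, 0, 0, 0, 0], [0, 0, 0, 0, 0, 0], [0, 0, 0, 0, 0, 0], [0, 10, 0, 0, 0, 0], [0, 20, 0, 0, 0, 0], [0, 30, 0, 0, 0, 0], [0, 40, 0, 0, 0, 0], [0, 50, 0, 0, 0, 0]]
  ]
}}

```text
clock: 15.02
tool_pos: [0.5032, 0.3464, 0.0051]
orientation: [154.4, 90.0, 179.7]
force: [0.4, -0.8, -0.2]
opening: 0.0002
```

Run:
```python
from h import *
w=snapshot("wrist");o=get_obs();print(o['opening'],o['force'],o['moment'],o['tool_pos'])
cv2.imwrite("pics/w12.png",w["color"][:,:,::-1])
t=snapshot("top"); crop(t,"pics/t12.png",130,190,130,150,4)
```

```text
0.00012138535493819527 [0.71706598 0.3315402  0.0225333 ] [ 0.14384456  0.05011546 -0.05368257] [0.50303574 0.34730274 0.00522459]
```

View pics/w12.png

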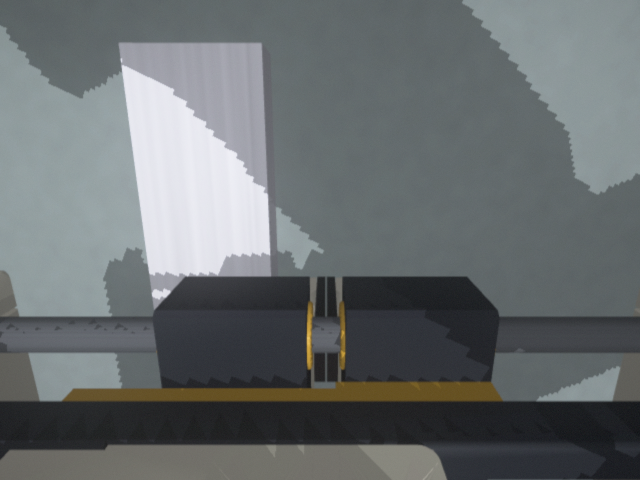

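View pics/t12.png

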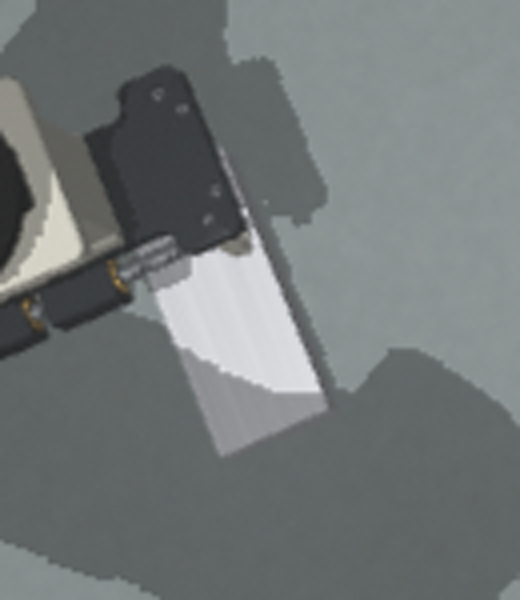

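Run:
```python
from h import *
w=snapshot("wrist"); M,p=tool()
for x in (0,-.01,-.019,-.03,-.047):
  print(x,[proj(w,[p+M@np.array([x,y,z])])[0].round(0).tolist() for y in (-.044,.044) for z in (-.0095,.0095)])
a=cv2.imread("pics/w6.png");b=cv2.imread("pics/w11.png");c=cv2.imread("pics/w12.png");d=cv2.imread("pics/w10.png")
cv2.imwrite("pics/cmp.png",np.vstack([np.hstack([cv2.resize(q[255:405,180:470],None,fx=1.35,fy=1.35) for q in r]) for r in ((a,b),(c,d))]))
```

```text
0 [[235.0, 260.0], [238.0, 295.0], [414.0, 260.0], [412.0, 295.0]]
-0.01 [[231.0, 267.0], [233.0, 304.0], [419.0, 267.0], [416.0, 304.0]]
-0.019 [[226.0, 275.0], [229.0, 313.0], [423.0, 275.0], [420.0, 313.0]]
-0.03 [[219.0, 285.0], [223.0, 325.0], [430.0, 284.0], [426.0, 325.0]]
-0.047 [[207.0, 303.0], [211.0, 347.0], [441.0, 303.0], [437.0, 347.0]]
```

View pics/cmp.png

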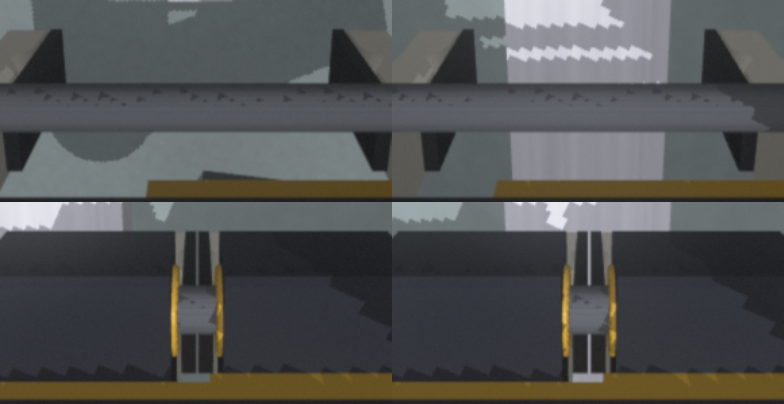

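The comparison explains it. The drawn finger ends project to about 19 mm behind the reported TCP, so they end at x ≈ -0.019 in the tool frame. With the TCP at z = 0.005 the fingers were passing just over the 24 mm cover, and they held the tray only by its top 4 mm. I'll open, return to the middle, and go lower while watching the force.

Emit:
{"fn": "carry_out", "kwargs": {
  "series": [
    [[-15, 0, 0, 0, 0, 0], [-15, -20, -10, 0, 0, 0], [-15, -50, -35, 0, 0, 0], [-15, -50, -35, 0, 0, 0], [-15, -50, -35, 0, 0, 0], [-15, -50, -35, 0, 0, 0], [-15, -50, -35, 0, 0, 0], [-15, -50, -35, 0, 0, 0], [-15, -50, -35, 0, 0, 0]]
  ],
  "hand": -1
}}

```text
clock: 16.3
tool_pos: [0.4932, 0.2856, 0.02]
orientation: [-157.2, 90.0, -131.9]
force: [1.1, -0.4, -0.4]
opening: 0.0841
```

Emit:
{"fn": "carry_out", "kwargs": {
  "series": [
    [[10, 0, 0, 0, 0, 0], [18, 0, 0, 0, 0, 0], [22, 0, 0, 0, 0, 0], [26, 0, 0, 0, 0, 0], [26, 0, 0, 0, 0, 0]]
  ]
}}

```text
clock: 16.92
tool_pos: [0.4931, 0.2853, -0.0062]
orientation: [-155.1, 90.0, -129.9]
force: [-0.9, -0.4, -0.4]
opening: 0.0876
```

Emit:
{"fn": "carry_out", "kwargs": {
  "series": [
    [[3, 0, 0, 0, 0, 0], [6, 0, 0, 0, 0, 0], [6, 0, 0, 0, 0, 0]]
  ]
}}

```text
clock: 17.3
tool_pos: [0.4932, 0.2853, -0.012]
orientation: [-160.2, 90.0, -135.0]
force: [-0.5, -0.7, 1.0]
opening: 0.0878
```

Emit:
{"fn": "carry_out", "kwargs": {
  "series": [
    [[0, 0, 0, 0, 0, 0], [0, 0, 0, 0, 0, 0], [0, 0, 0, 0, 0, 0], [0, 0, 0, 0, 0, 0], [0, 0, 0, 0, 0, 0], [0, 0, 0, 0, 0, 0]]
  ],
  "hand": 1
}}

```text
clock: 18.05
tool_pos: [0.4933, 0.2855, -0.0118]
orientation: [25.3, 90.0, 50.5]
force: [-0.3, -0.6, 0.5]
opening: 0.0541
```

Emit:
{"fn": "carry_out", "kwargs": {
  "series": [
    [[-40, 0, 0, 0, 0, 0], [-85, -10, -5, 0, 0, 0], [-112, -55, -28, 7, 0, 0], [-112, -100, -51, 14, 0, 0], [-112, -145, -74, 21, 0, 0], [-112, -190, -96, 29, 0, 0], [-112, -223.6, -113.6, 35.7, 0, 0], [-112, -223.6, -113.6, 35.7, 0, 0], [-112, -223.6, -113.6, 35.7, 0, 0], [-112, -223.6, -113.6, 35.7, 0, 0]]
  ]
}}

```text
clock: 19.3
tool_pos: [0.486, 0.0354, 0.1001]
orientation: [173.0, 90.0, 162.6]
force: [-0.3, -0.4, -1.7]
opening: 0.0536
```

Run:
```python
from h import *
w=snapshot("wrist");o=get_obs(); M,p=tool(); print(o['opening'],o['force'],o['moment'],p,np.degrees(np.arctan2(M[1,2],M[0,2])),o['joint_pos'].round(1))
cv2.imwrite("pics/w13.png",w["color"][:,:,::-1])
crop(w,"pics/w13c.png",230,100,200,150,4)
```

```text
0.053614363048726354 [ 0.30392667 -0.24939686 -2.579928  ] [-0.05761836 -0.0329809   0.01822654] [0.48602548 0.03550611 0.10006708] -10.358553902516146 [  27.4    8.6  -30.8   -0.   -50.6 -127.7]
```

View pics/w13.png

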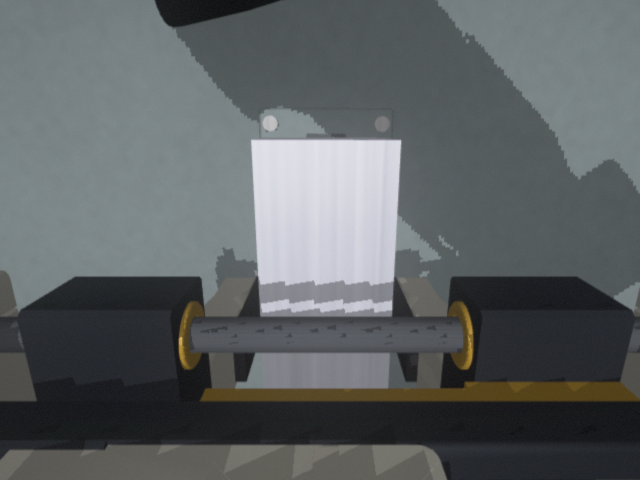

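View pics/w13c.png

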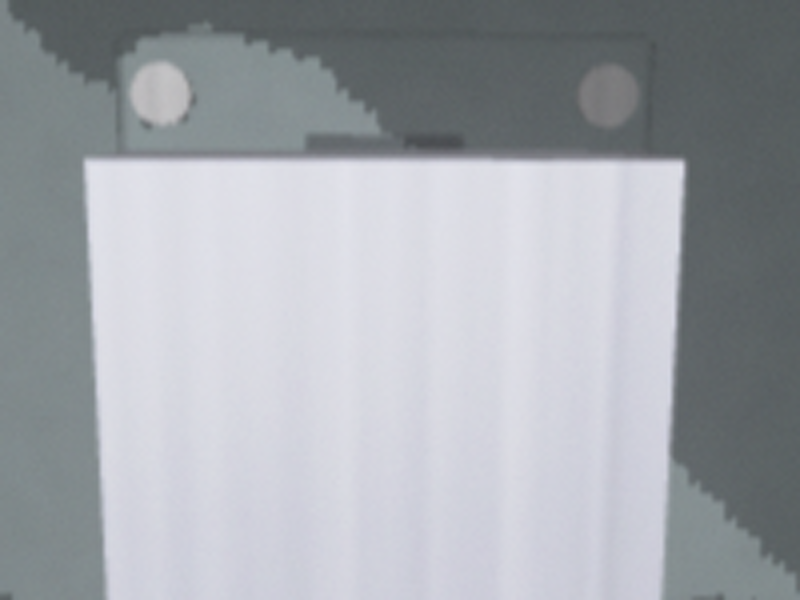

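Run:
```python
from h import *
w=snapshot("wrist"); M,p=tool()
f=lambda q:(np.array(q,float)+.5)/4-.5+[230,100]
h=np.radians(-10.4); u=np.array([np.cos(h),np.sin(h)]); v=np.array([-u[1],u[0]]); A=np.c_[u,v]
B=ray(w,f([(161,93),(610,96)]),.0105)[:,:2]; T=ray(w,f([(85,158),(685,160)]),p[2]+.036)[:,:2]
q=p[:2]
print("bolts",((B-q)@A*1000).round(1).tolist(),"cover end",((T-q)@A*1000).round(1).tolist())
s=B.mean(0)+.0752*u; print("seat",s,((s-q)@A*1000).round(1), "cover c",(((T.mean(0)+.068*u)-q)@A*1000).round(1))
```

```text
bolts [[-74.6, -37.5], [-74.1, 37.6]] cover end [[-68.9, -27.2], [-68.7, 27.0]]
seat [0.48685296 0.0353992 ] [0.9 0.1] cover c [-0.8 -0.1]
```

Emit:
{"fn": "carry_out", "kwargs": {
  "series": [
    [[25, 0, 1.2, 0, 0, 0], [50, 0, 1.2, 0, 0, 0], [65, 0, 1.2, 0, 0, 0], [74, 0, 1.2, 0, 0, 0], [80, 0, 1.2, 0, 0, 0], [80, 0, 1.2, 0, 0, 0]]
  ]
}}

```text
clock: 20.15
tool_pos: [0.4872, 0.0346, 0.0201]
orientation: [-132.9, 90.0, -143.3]
force: [-0.1, 0.4, -2.3]
opening: 0.0539
```

Emit:
{"fn": "carry_out", "kwargs": {
  "series": [
    [[2, 0, 0, 0, 0, 0], [4, 0, 0, 0, 0, 0], [6, 0, 0, 0, 0, 0], [6, 0, 0, 0, 0, 0]]
  ]
}}

```text
clock: 20.65
tool_pos: [0.487, 0.0345, 0.0141]
orientation: [-150.2, 90.0, -160.7]
force: [0.0, -0.6, -2.5]
opening: 0.0536
```

Emit:
{"fn": "carry_out", "kwargs": {
  "series": [
    [[1, 0, 0, 0, 0, 0], [2, 0, 0, 0, 0, 0], [2, 0, 0, 0, 0, 0]]
  ]
}}

```text
clock: 21.02
tool_pos: [0.4871, 0.0345, 0.0121]
orientation: [-149.0, 90.0, -159.5]
force: [-0.1, -0.9, -2.3]
opening: 0.0537
```

Emit:
{"fn": "carry_out", "kwargs": {
  "series": [
    [[1, 0, 0, 0, 0, 0], [2, 0, 0, 0, 0, 0], [3, 0, 0, 0, 0, 0], [3, 0, 0, 0, 0, 0]]
  ]
}}

```text
clock: 21.52
tool_pos: [0.4871, 0.0345, 0.0091]
orientation: [-148.3, 90.0, -158.7]
force: [-0.2, -0.1, -1.8]
opening: 0.0537
```

Emit:
{"fn": "carry_out", "kwargs": {
  "series": [
    [[1, 0, 0, 0, 0, 0], [2, 0, 0, 0, 0, 0], [3, 0, 0, 0, 0, 0], [3, 0, 0, 0, 0, 0]]
  ]
}}

```text
clock: 22.02
tool_pos: [0.4871, 0.0345, 0.0062]
orientation: [-27.9, 90.0, -38.4]
force: [-1.0, -0.4, -1.5]
opening: 0.0538
```

Emit:
{"fn": "carry_out", "kwargs": {
  "series": [
    [[0.5, 0, 0, 0, 0, 0], [1, 0, 0, 0, 0, 0], [1, 0, 0, 0, 0, 0]]
  ]
}}

```text
clock: 22.4
tool_pos: [0.4872, 0.0345, 0.0062]
orientation: [8.9, 90.0, -1.5]
force: [-5.3, 0.4, 12.4]
opening: 0.0539
```

Contact came at TCP z = 0.0062, against 0.006 predicted for fully down. That is far below the 0.015 where the block would have met the can, so the cover is the right way round. I'll release it and look.

Emit:
{"fn": "carry_out", "kwargs": {
  "series": [
    [[-0.7, 0, 0, 0, 0, 0], [-0.7, 0, 0, 0, 0, 0], [-0.7, 0, 0, 0, 0, 0], [-0.7, 0, 0, 0, 0, 0], [-0.7, 0, 0, 0, 0, 0]]
  ],
  "hand": -1
}}

```text
clock: 23.02
tool_pos: [0.4871, 0.0345, 0.0058]
orientation: [-139.1, 90.0, -149.5]
force: [-0.4, 0.1, 0.3]
opening: 0.0872
```

Emit:
{"fn": "carry_out", "kwargs": {
  "series": [
    [[-40, 0, 0, 0, 0, 0], [-90, 0, 0, 0, 0, 0], [-140, 0, 50, 0, 0, 0], [-180, 0, 105, 0, 0, 0], [-180, 0, 105, 0, 0, 0], [-180, 0, 105, 0, 0, 0]]
  ]
}}

```text
clock: 23.78
tool_pos: [0.5903, 0.0153, 0.1852]
orientation: [173.6, 90.0, 163.1]
force: [-0.3, -0.0, -0.8]
opening: 0.0876
```

Run:
```python
from h import *
w=snapshot("wrist");o=get_obs(); M,p=tool(); print(o['opening'],o['force'],p,np.degrees(np.arctan2(M[1,2],M[0,2])))
crop(w,"pics/w14c.png",255,0,145,270,2)
im=cv2.imread("pics/w14c.png")
t=snapshot("scene")['color'][180:310,280:410,::-1]
t=cv2.resize(t,None,fx=4,fy=4,interpolation=cv2.INTER_CUBIC)
hh=max(im.shape[0],t.shape[0]); pad=lambda x:np.vstack([x,np.zeros((hh-x.shape[0],x.shape[1],3),np.uint8)])
cv2.imwrite("pics/m14.png",np.hstack([pad(im),pad(t)[:, :505]]))
```

```text
0.08764744932800878 [-0.63660463 -0.00105646 -0.60789677] [0.58916684 0.01537753 0.18451338] -10.483170818965462
```

View pics/m14.png

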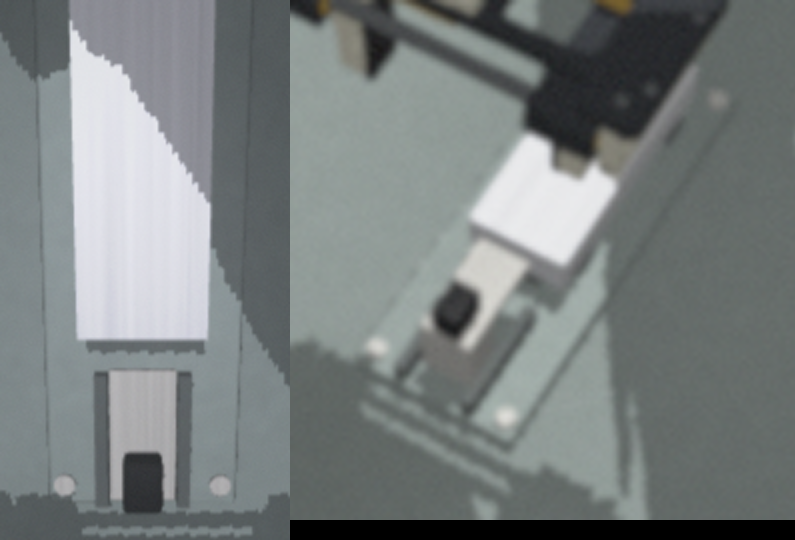

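Run:
```python
from h import *
w=snapshot("wrist"); M,p=tool()
f=lambda q:(np.array(q,float)+.5)/2-.5+[255,0]
h=np.radians(-10.4); u=np.array([np.cos(h),np.sin(h)]); v=np.array([-u[1],u[0]]); A=np.c_[u,v]
s=np.array([.4868,.0349])
C=ray(w,f([(78,340),(208,340)]),.042)[:,:2]; print("cover end rel seat",((C-s)@A*1000).round(1).tolist(),np.linalg.norm(C[0]-C[1]))
L=ray(w,f([(69,20),(215,20)]),.042)[:,:2]; print("far width",np.linalg.norm(L[0]-L[1]),((L-s)@A*1000).round(1).tolist())
K=ray(w,f([(123,512),(162,512)]),.069)[:,:2];print("grip +x edge",((K-s)@A*1000).round(1).tolist())
B=ray(w,f([(64,486),(220,486)]),.0105)[:,:2];print("bolts",((B-s)@A*1000).round(1).tolist())
g=K.mean(0)-.011*u; print("grip c",g,"tool rel",((g-p[:2])@M[:2,1:]*1000).round(1),p)
```

```text
cover end rel seat [[66.0, -27.4], [66.1, 26.4]] 0.053743259993142674
far width 0.05427116948735152 [[-52.1, -27.9], [-52.0, 26.4]]
grip +x edge [[131.8, -8.7], [131.8, 7.0]]
bolts [[138.9, -38.4], [139.0, 36.2]]
grip c [0.60547585 0.01228004] tool rel [-0.1 17.1] [0.58866004 0.0154842  0.18448786]
```

Emit:
{"fn": "carry_out", "kwargs": {
  "series": [
    [[40, 0, 18, 0, 0, 0], [90, 0, 18, 0, 0, 0], [125, 0, 18, 0, 0, 0], [146, 0, 18, 0, 0, 0], [146, 0, 18, 0, 0, 0]]
  ]
}}

```text
clock: 24.55
tool_pos: [0.6055, 0.012, 0.0377]
orientation: [-153.7, 89.7, -164.2]
force: [0.4, -0.1, -0.2]
opening: 0.0874
```

Emit:
{"fn": "carry_out", "kwargs": {
  "series": [
    [[0, 0, 0, 0, 0, 0], [0, 0, 0, 0, 0, 0], [0, 0, 0, 0, 0, 0], [0, 0, 0, 0, 0, 0], [0, 0, 0, 0, 0, 0], [0, 0, 0, 0, 0, 0], [0, 0, 0, 0, 0, 0], [0, 0, 0, 0, 0, 0], [0, 0, 0, 0, 0, 0]]
  ],
  "hand": 1
}}

```text
clock: 25.68
tool_pos: [0.6081, 0.0123, 0.0398]
orientation: [111.0, 90.0, 100.6]
force: [0.1, 0.4, 0.2]
opening: 0.0158
```

Emit:
{"fn": "carry_out", "kwargs": {
  "series": [
    [[0, 0, -4, 0, 0, 0], [0, 0, -8, 0, 0, 0], [0, 0, -12, 0, 0, 0], [0, 0, -16, 0, 0, 0], [0, 0, -20, 0, 0, 0], [0, 0, -20, 0, 0, 0]]
  ]
}}

```text
clock: 26.42
tool_pos: [0.5877, 0.016, 0.0398]
orientation: [179.7, 90.0, 169.3]
force: [-0.6, 1.9, -0.8]
opening: 0.0155
```

Emit:
{"fn": "carry_out", "kwargs": {
  "series": [
    [[0, 0, -1, 0, 0, 0], [0, 0, -2, 0, 0, 0], [0, 0, -3, 0, 0, 0], [0, 0, -3, 0, 0, 0]]
  ]
}}

```text
clock: 26.92
tool_pos: [0.5854, 0.0165, 0.0398]
orientation: [98.9, 90.0, 88.4]
force: [2.5, 2.0, -3.6]
opening: 0.0154
```

Emit:
{"fn": "carry_out", "kwargs": {
  "series": [
    [[0, 0, -1, 0, 0, 0], [0, 0, -2, 0, 0, 0], [0, 0, -2, 0, 0, 0]]
  ]
}}

```text
clock: 27.3
tool_pos: [0.5853, 0.0166, 0.0399]
orientation: [9.5, 89.8, -0.9]
force: [9.8, -3.0, -9.9]
opening: 0.0155
```

Emit:
{"fn": "carry_out", "kwargs": {
  "series": [
    [[0, 0, 2, 0, 0, 0], [0, 0, 2, 0, 0, 0]]
  ]
}}

```text
clock: 27.55
tool_pos: [0.5855, 0.0165, 0.0398]
orientation: [153.9, 90.0, 143.4]
force: [1.7, 2.1, -4.3]
opening: 0.0159
```

Emit:
{"fn": "carry_out", "kwargs": {
  "series": [
    [[0, 0, 0, 0, 0, 0], [0, 0, 0, 0, 0, 0], [0, 0, 0, 0, 0, 0], [0, 0, 0, 0, 0, 0], [0, 0, 0, 0, 0, 0], [0, 0, 0, 0, 0, 0]]
  ],
  "hand": -1
}}

```text
clock: 28.3
tool_pos: [0.5854, 0.0164, 0.0398]
orientation: [-149.5, 90.0, -160.0]
force: [-0.1, -0.3, 0.0]
opening: 0.0699
```

Emit:
{"fn": "carry_out", "kwargs": {
  "series": [
    [[-40, 0, 0, 0, 0, 0], [-90, 0, 0, 0, 0, 0], [-140, 0, 0, 0, 0, 0], [-190, 0, 10, 0, 0, 0], [-190, 0, 10, 0, 0, 0], [-190, 0, 10, 0, 0, 0]]
  ]
}}

```text
clock: 29.05
tool_pos: [0.5949, 0.0147, 0.2295]
orientation: [137.7, 90.0, 127.2]
force: [-0.3, 0.9, -1.1]
opening: 0.0876
```

Run:
```python
from h import *
w=snapshot("wrist");o=get_obs(); M,p=tool(); print(o['opening'],o['force'],p)
crop(w,"pics/w15c.png",255,0,145,270,2)
im=cv2.imread("pics/w15c.png")
t=snapshot("scene")['color'][180:310,280:410,::-1]
t=cv2.resize(t,None,fx=4,fy=4,interpolation=cv2.INTER_CUBIC)
hh=max(im.shape[0],t.shape[0]); pad=lambda x:np.vstack([x,np.zeros((hh-x.shape[0],x.shape[1],3),np.uint8)])
cv2.imwrite("pics/m15.png",np.hstack([pad(im),pad(t)[:, :505]]))
```

```text
0.08722539781490278 [-0.02646795  0.56499749 -0.04100266] [0.59452643 0.01452521 0.2288072 ]
```

View pics/m15.png

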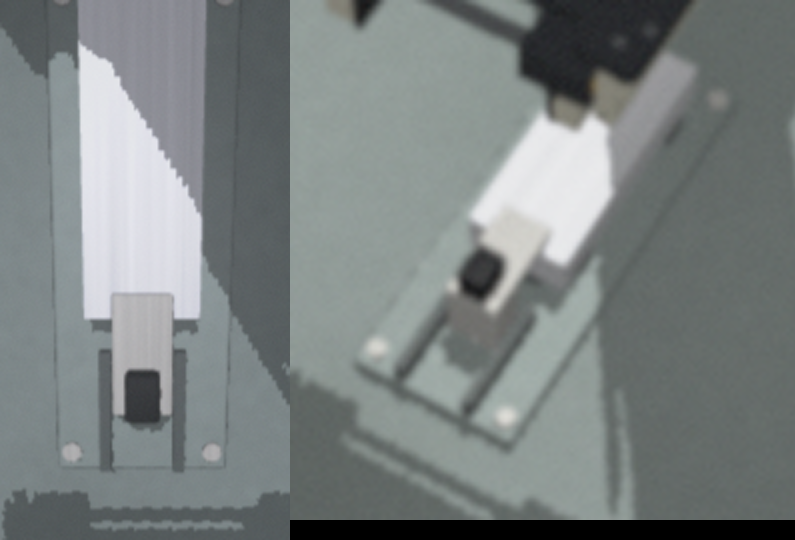

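Run:
```python
from h import *
w=snapshot("wrist"); M,p=tool()
f=lambda q:(np.array(q,float)+.5)/2-.5+[255,0]
h=np.radians(-10.4); u=np.array([np.cos(h),np.sin(h)]); v=np.array([-u[1],u[0]]); A=np.c_[u,v]
s=np.array([.4868,.0349])
for n,q,z in (("cover +x",[(83,319),(201,319)],.042),("cover far",[(78,20),(206,20)],.042),("grip +x",[(124,423),(161,423)],.069),("tongue tip",[(111,293),(173,293)],.051),("bolts+",[(71,453),(212,453)],.0105)):
    print(n,((ray(w,f(q),z)[:,:2]-s)@A*1000).round(1).tolist())
```

```text
cover +x [[67.2, -28.4], [67.3, 26.7]]
cover far [[-57.4, -27.7], [-57.3, 26.4]]
grip +x [[110.8, -9.0], [110.8, 7.6]]
tongue tip [[54.8, -14.8], [54.9, 13.1]]
bolts+ [[140.1, -38.7], [140.2, 36.2]]
```

```bash
python3 -c "
from plant import close_job,get_obs
print(close_job()); print(get_obs()['clock'])"
```

```text
the job is handed in; nothing more can be done
None
the job is handed in; nothing more can be done
```

I set the bottom channel in the cradle, put the cover over it fully down, slid the keeper in to its stop, and handed the job in at about 29 s. The interface gave no verdict.

**Last checks (±1–2 mm from images):**
- **Bottom channel:** about 1 mm from the seat centre along and under 1 mm across. It sat flat between the lugs, with the can away from the keeper.
- **Cover:** it went down freely in the first orientation, so it did not need turning. Contact came at TCP z = 6.2 mm, against about 6 predicted for fully down and 15 if the block had met the can. It read about 1–2 mm off along, 1 mm across, and straight. I judged it level by eye and by its apparent width only, not by a direct measurement.
- **Keeper:** it was pushed until the force rose to about 10 N at the stop. The image put the grip about 100 mm from the seat centre, so travel is about 30 mm. The keeper's starting travel came out at 8–10 mm across my readings, against the stated 0–8.
- **Robot:** at the end the gripper was open, about 0.2 m above the cradle, with near-zero force.

**What disagreed with the description:** the fingers appear to end about 19 mm short of the stated TCP.
- **Cover grasp:** my first two tries, and a test sweep, passed over its top without touching it. The grasp held once I went lower (opening 54 mm).
- **Bottom channel:** by the same reckoning it was carried by only the top few millimetres of its walls, reading 38.7 mm open on a 40 mm part, but it did not visibly slip.

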